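# Seat the seed mill's burr on its drive

### The arm

A 6-joint arm with a two-finger parallel gripper is mounted at the origin on the work surface. World frame = base frame: x ahead of the robot, y to its left, z up, the work surface at z = 0. Lengths are in m, angles in rad, forces in N, time in s.
With the tool pointing down it reaches from about 0.35 to 0.725 m from the base axis. Payload 4.3 kg.
Tool frame: the origin (TCP) lies at the very end of the fingers, on their centre line; the grasp point (between the pads) lies ctrl.grasp_offset behind it (ctrl.grasp_offset is the distance from the TCP to the grasp point, in m); x points along the fingers, z is the direction in which the jaws open and shut, and the axes are right-handed (so a half turn about x gives the same grasp; the last joint's range is limited). The gripper opens to 85 mm and grips with 20 to 120 N. Pads are 22 mm wide; open, the fingers measure 114 mm over their backs; the gripper's body (76 mm by 85 mm) begins 54 mm behind the grasp point. The pads swing forward as they close: fully open they stand 13 mm farther back than shut.
Start: joints at [1.027, 0.377, 0.081, 1.274, 0, 1.46], TCP at [0.242, 0.522, 0.231] pointing down, gripper open.
Joint ranges: [-2.72, 2.72], [-0.84, 1.66], [-1.02, 1.22], [-1.77, 2.12], [-1.37, 1.28], [-3.14, 3.14]. Speed limits (rad/s): [2.57, 2.57, 3.14, 3.14, 3.14, 3.14].

### API

Orientations are given as a 3x3 rotation matrix whose columns are the frame's x, y, z axes.
In Python, from rig import ctrl gives the robot as it stands.
- The arm moves only by the shell command python3 -m crank 'ROWS' [OPENING] [FORCE]. ROWS is JSON, a list that holds one entry, the list of rows, each a list of 6 numbers: the shift along the tool's x, y, z in m, then the turn, a rotation vector about the tool's x, y, z in degrees. In form: [[[dx, dy, dz, rx, ry, rz], ...]]. A call has 1 to 20 rows; each row shifts and turns the commanded pose from where the row before left it, along the tool's axes as they then stand; what a row does not reach is not made up. A row lasts 1/10 s, in which the tool goes at most 50 mm and 8.59 degrees, less where a joint would pass 70% of its speed; a pose out of reach is approached as far as the arm can. A call is refused whole if a number of a shift passes 0.05 or a number of a turn 8.59, either way. A call with a gripper value outside its range is refused whole. OPENING is the opening, from 0 (shut) to 1 (fully open), set as the call begins (- or left out, the last holds). The fingers move at their own pace and stop on an object; FORCE is the grip in N (left out, the last holds). Time passes only in rows, so rows that do not move let the fingers close. It gives the time, the measured TCP pose, the force and the opening at its end, in the units of the state.
- ctrl.get_obs(): the state, without advancing time (a new reading comes with each control period).
- ctrl.get_image(name): name is "scene" or "side" or "wrist"; returns (picture, depth): 480x640x3 uint8, red, green, blue; 480x640 float32, m along the optical axis (not along the pixel's ray), 0 where there is no reading.
- ctrl.calibration(name): a dict with "fx", "fy", "cx", "cy" (pixels), "rvec" (rotation vector, rad) and "tvec" (3), from world to camera coordinates, as OpenCV has them. Camera axes: x right, y down, z forward; pixel columns grow to the right and rows downward; lengths in m; the calibration is good to about 2 mm. A picture is of the moment at which its call begins: read the wrist's pose just before it. calibration takes no time and is no camera call; for the wrist camera it gives the pose at the moment of the call.
- ctrl.sign_off(): hands the job in, once; it reports no verdict.
The state is a dict: "t": time; "joints": joint angles; "dq": joint speeds; "joint_torque": joint torques, N m; "ee_pos": TCP position; "tcp_rot": TCP orientation; "ft_force": force on the tool from outside, world axes, zero at the start; "wrist_torque": the same for the moment, N m; "grip_width": finger opening in m.
Only numpy, scipy, OpenCV 4.12 (cv2) and the standard library are available. Lean on these libraries where they do the work, as an engineer would, in place of code of your own. Each camera call takes 0.05 s, during which the arm holds its last target.

### The job

Two seed mills stand on the bakery bench with their hoppers off; in one of them the burr was put back askew and stands higher than the other one, on top of its drive slot. Take that burr by its bar handle and, pressing only lightly, turn it in its chamber until its key drops fully home into the slot, then let go. Do not lift it out of the chamber, and leave the burr that is already home as it is.

Things in the scene. Friction and masses are not known exactly. Their poses are not given: they have to be found in the camera images.
- burr_1_grip (a point): Centre of the black bar handle (70 long x, 14 wide y, 34 mm tall) of the burr that stands high: steel disc 91 across, 8 thick, its underside 62 mm below this point; under it a key 70 x 16, 14 mm deep, along x as the bar; either way round fits. 0.3 to 0.5 kg. It starts with its key on the chamber floor, this point 76 mm above the seat, turned 37 to 72 degrees from the slot. x along bar, z up.
- burr_2_grip (a point): The same point of a second burr of the same make, which is already home in the other mill: disc flat on the chamber floor, key in the slot, this point 62 mm above that mill's seat. It must stay as it is.
- mill_1_seat (a point): Centre of the chamber floor, 66 mm above the bench, of the mill with the high burr: fixed block 140 mm square, 96 high, round chamber in its top 96 wide, 30 deep. Across the floor a slot 30 wide, 20 deep, along x; two dark 5 mm high lugs on the rim and the chute (-x) stand in line with it. With its key within about 8 degrees of the slot the burr drops 14 mm by its weight or a light push. z up.
- mill_2_seat (a point): The same point of the second mill, alike in make, which holds the burr that is already home; x along its slot, z up. Either mill may stand on the left or the right, each turned its own way.

How it is judged:
At the end, for the whole second after the job is handed in: Both burrs are home in their own mills: bar centre less than 67 mm above the seat point (62 is home) and within 10 mm of the mill's axis, bar within 17 degrees of the slot's line, upright within 6 degrees; the turned burr is released and at rest (z of burr_1_grip in the frame of mill_1_seat below 0.067 m and horizontal distance between burr_1_grip and mill_1_seat below 0.01 m and angle between the x axis of burr_1_grip and the x axis of mill_1_seat, either way round below 0.3 rad and angle between each of burr_1_grip, burr_2_grip's own z axis and vertical below 0.1 rad and z of burr_2_grip in the frame of mill_2_seat below 0.067 m and horizontal distance between burr_2_grip and mill_2_seat below 0.01 m and angle between the x axis of burr_2_grip and the x axis of mill_2_seat, either way round below 0.3 rad and linear speed of burr_1 below 0.02 m/s); the robot touches nothing.
It fails at once if the burr is lifted out of its chamber (bar centre more than 94 mm above the seat point) (z of burr_1_grip in the frame of mill_1_seat above 0.094 m).
It fails at once if the burr is pressed into the mill with more than 80 N (contact force between burr_1 and mill_1 above 80 N).
It fails at once if the burr that is already home is moved more than 10 mm (distance of burr_2_grip from where it was at the start of the episode above 0.01 m).
It also fails if it takes over 35 s, if anything falls off the work surface, if the arm or the gripper's body presses on something with over 40 N, if the wrist force passes 120 N, or if a joint passes its speed limit or range.

## Working session

There is one attempt and no reset: what is moved stays moved. The work goes in short steps, Python scripts to look and compute and a shell command to move; the robot and the scene stay as the last step left them, time stands still between calls to the robot, and variables do not carry over. Pictures are saved under pics/ and viewed, and the job is handed in when it is done.

```bash
mkdir -p pics; ls; cat > h.py <<'E'
import numpy as np,cv2
from rig import ctrl
def snap(n,f):
    c=ctrl.calibration(n); im,d=ctrl.get_image(n)
    cv2.imwrite(f'pics/{f}.png',im[:,:,::-1]); np.savez(f'pics/{f}.npz',im=im,d=d,**{k:np.array(v) for k,v in c.items()})
def load(f): return np.load(f'pics/{f}.npz')
def cloud(z):
    d=z['d'];v,u=np.mgrid[:480,:640]
    P=np.stack([(u-z['cx'])/z['fx']*d,(v-z['cy'])/z['fy']*d,d],-1)
    R=cv2.Rodrigues(z['rvec'])[0]
    return (P-z['tvec'].ravel())@R
E
python3 - <<'E'
from h import *
o=ctrl.get_obs();print(o['t'],o['ee_pos'],o['tcp_rot'],ctrl.grasp_offset,o['grip_width'])
snap('scene','s0');snap('side','d0');snap('wrist','w0')
E
```

```text
pics
0.0 [0.24132749 0.5211713  0.23034489] [[-1.04493103e-03 -9.07381188e-01  4.20307374e-01]
 [-1.80073495e-03  4.20308629e-01  9.07379421e-01]
 [-9.99997833e-01  1.91286737e-04 -2.07314654e-03]] 0.0187 0.0855988624457751
```

View pics/s0.png

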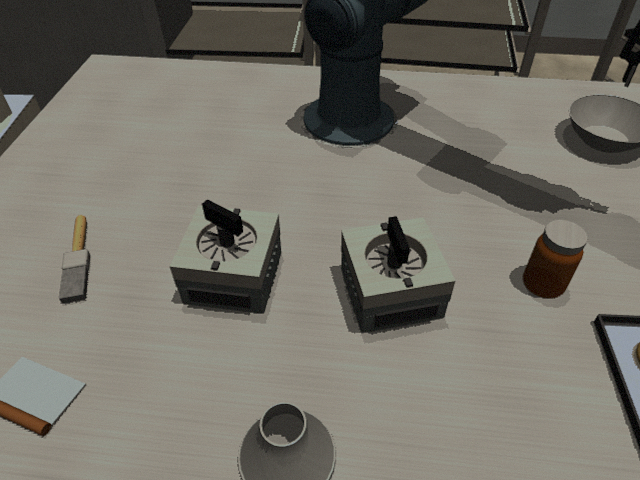

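View pics/d0.png

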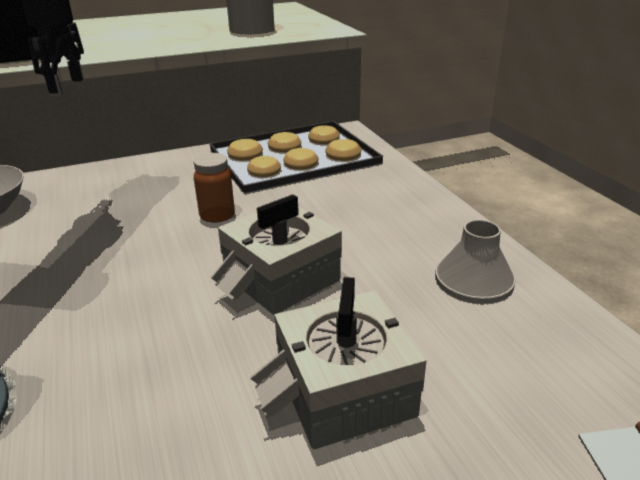

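View pics/w0.png

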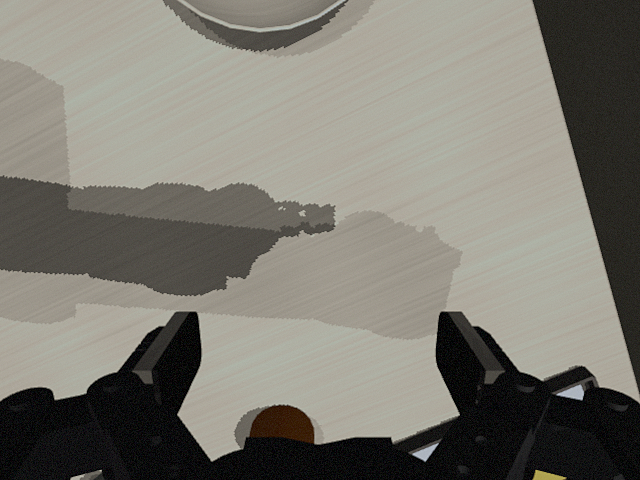

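The scene view shows two mills. The left one, at (227,240), has its bar off the lug line, with lugs at (237,211) and (215,265). On the right one, at (397,255), the bar lies in line with the lugs. Next I measure both from two views.

```bash
python3 - <<'E'
from h import *
for f in ['s0','d0']:
    z=load(f);P=cloud(z);im=z['im'].astype(int);ok=z['d']>0
    br=im.max(-1)
    for nm,ylo,yhi in [('R',-.4,-.02),('L',-.02,.35)]:
        box=ok&(P[...,0]>.3)&(P[...,0]<.75)&(P[...,1]>ylo)&(P[...,1]<yhi)
        top=box&(abs(P[...,2]-.096)<.004)&(br>90)
        (c,sz,a)=cv2.minAreaRect(P[top][:,:2].astype(np.float32)*1000)
        print(f,nm,'top',top.sum(),c,sz,a)
        bar=box&(P[...,2]>.112)&(P[...,2]<.2)
        Q=P[bar]; zt=np.percentile(Q[:,2],[50,95,99])
        T=Q[Q[:,2]>zt[2]-.008]
        r=cv2.minAreaRect(T[:,:2].astype(np.float32)*1000)
        m=T[:,:2].mean(0);w,V=np.linalg.eigh(np.cov(T[:,:2].T));ang=np.degrees(np.arctan2(V[1,1],V[0,1]))
        print('  bar',bar.sum(),zt,r,m,ang)
        lug=box&(abs(P[...,2]-.100)<.006)&(br<75)&(np.hypot(P[...,0]-c[0]/1000,P[...,1]-c[1]/1000)<.075)&(np.hypot(P[...,0]-c[0]/1000,P[...,1]-c[1]/1000)>.045)
        n,lab,st,ce=cv2.connectedComponentsWithStats(lug.astype(np.uint8))
        for i in range(1,n):
            if st[i,4]>12: print('  lug',st[i,4],ce[i],P[lab==i].mean(0))
E
```

```text
s0 R top 3014 (512.1864624023438, -156.92306518554688) (140.7233123779297, 143.73065185546875) 88.24331665039062
  bar 901 [0.14687826 0.15875811 0.15954401] ((513.5031127929688, -157.14126586914062), (71.83755493164062, 15.111872673034668), 61.78071594238281) [ 0.51621638 -0.15516771] 62.23785549344381
  lug 32 [236.5625 211.375 ] [ 0.45285335 -0.1533556   0.09897877]
  lug 60 [215.16666667 265.3       ] [ 0.57402503 -0.15778051  0.09879079]
s0 L top 3500 (516.0201416015625, 112.82479858398438) (142.3810577392578, 141.00222778320312) 18.8891658782959
  bar 798 [0.13449798 0.1444152  0.14505892] ((517.3324584960938, 112.82533264160156), (70.66835021972656, 15.127318382263184), 17.699462890625) [0.51991985 0.11268365] -162.61985889501665
  lug 42 [383.83333333 226.30952381] [0.46061054 0.09266284 0.09866785]
  lug 63 [407.79365079 282.12698413] [0.57395888 0.13213199 0.09872201]
d0 R top 5790 (512.9723510742188, -155.07107543945312) (144.08692932128906, 141.5047149658203) 88.04814910888672
  bar 924 [0.15692845 0.15955995 0.16003047] ((512.1810302734375, -156.52117919921875), (69.89407348632812, 14.039758682250977), 61.80204391479492) [ 0.51018055 -0.16069089] 61.45476873428089
  lug 55 [391.14545455 324.07272727] [ 0.57036926 -0.16154634  0.09918233]
  lug 59 [298.49152542 347.89830508] [ 0.45166988 -0.15746055  0.09941274]
d0 L top 2269 (487.7503356933594, 196.63592529296875) (142.14627075195312, 317.834716796875) 18.949434280395508
  bar 1054 [0.12988724 0.14510045 0.14602517] ((515.8917236328125, 112.51253509521484), (69.74964141845703, 17.300622940063477), 17.51850128173828) [0.51434219 0.11021021] -163.08011813063328
```

```bash
python3 - <<'E'
from h import *
z=load('s0');cv2.imwrite('pics/s0c.png',cv2.resize(z['im'][180:340,150:470,::-1],None,fx=2.5,fy=2.5,interpolation=cv2.INTER_CUBIC))
z=load('d0');cv2.imwrite('pics/d0c.png',cv2.resize(z['im'][190:450,200:440,::-1],None,fx=2.3,fy=2.3,interpolation=cv2.INTER_CUBIC))
E
```

```text
(no output)
```

Mill 1 is the right-hand one (y < 0). Both views agree within 2 mm: axis (0.5126, -0.156), slot line at -1.9°, bar at +61.8°. The bar top is at 0.1597, so its centre is at about 0.1425 (0.142 expected). Mill 2's bar top is at 0.145, so that burr is home. I now move over mill 1 at the current height.

```bash
python3 -m crank '[[[0,-0.033,-0.031,0,0,0],[0,-0.033,-0.031,0,0,0],[0,-0.033,-0.031,0,0,0],[0,-0.033,-0.031,0,0,0],[0,-0.033,-0.031,0,0,0],[0,-0.033,-0.031,0,0,0],[0,-0.033,-0.031,0,0,0],[0,-0.033,-0.031,0,0,0],[0,-0.033,-0.031,0,0,0],[0,-0.033,-0.031,0,0,0],[0,-0.033,-0.031,0,0,0],[0,-0.033,-0.031,0,0,0],[0,-0.033,-0.031,0,0,0],[0,-0.033,-0.031,0,0,0],[0,-0.033,-0.031,0,0,0],[0,-0.033,-0.031,0,0,0]]]' 1 20
python3 -m crank '[[[0,0,0,-8.5,0,0],[0,0,0,-8.5,0,0],[0,0,0,-8.5,0,0],[0,0,0,-8.5,0,0],[0,0,0,-8.5,0,0],[0,0,0,-8.5,0,0],[0,0,0,-8.5,0,0],[0,0,0,-8.5,0,0],[0,0,0,-8.5,0,0],[0,0,0,-8.5,0,0],[0,0,0,-1.6,0,0],[0,0,0,0,0,0]]]'
python3 - <<'E'
from h import *
o=ctrl.get_obs();R=o['tcp_rot'];print(o['t'],o['ee_pos'],R,np.degrees(np.arctan2(R[1,2],R[0,2])),o['joints'],o['ft_force'])
snap('wrist','w1')
z=load('w1');P=cloud(z)
b=(z['d']>0)&(abs(P[...,2]-.157)<.006)&(np.hypot(P[...,0]-.5126,P[...,1]+.156)<.045)
print(b.sum(),np.percentile(P[b][:,2],[5,50,95]),cv2.minAreaRect(P[b][:,:2].astype(np.float32)*1000))
E
```

```text
t: 1.75
ee_pos: [0.5125, -0.1521, 0.231]
tcp_rot: [[-0.0, -0.907, 0.421], [0.0, 0.421, 0.907], [-1.0, 0.0, 0.0]]
ft_force: [0.7, 1.4, -0.3]
grip_width: 0.0859
t: 2.95
ee_pos: [0.5121, -0.1501, 0.2311]
tcp_rot: [[-0.0, -0.475, -0.88], [0.0, -0.88, 0.475], [-1.0, -0.0, 0.001]]
ft_force: [0.3, 1.2, 0.4]
grip_width: 0.086
2.95 [ 0.51213796 -0.1501396   0.23105386] [[-4.42344404e-04 -4.75303311e-01 -8.79821895e-01]
 [ 2.95684774e-04 -8.79822005e-01  4.75303222e-01]
 [-9.99999858e-01 -4.99022173e-05  5.29724292e-04]] 151.6209010386949 [-4.04117041e-01  2.93127503e-01 -3.94684906e-02  1.23872331e+00
  9.79343979e-05 -1.47960466e+00] [0.30473793 1.15144478 0.37718262]
2932 [0.15680559 0.15818667 0.15926767] ((512.5431518554688, -155.9400177001953), (69.38166046142578, 13.710997581481934), 61.83083724975586)
```

View pics/w1.png

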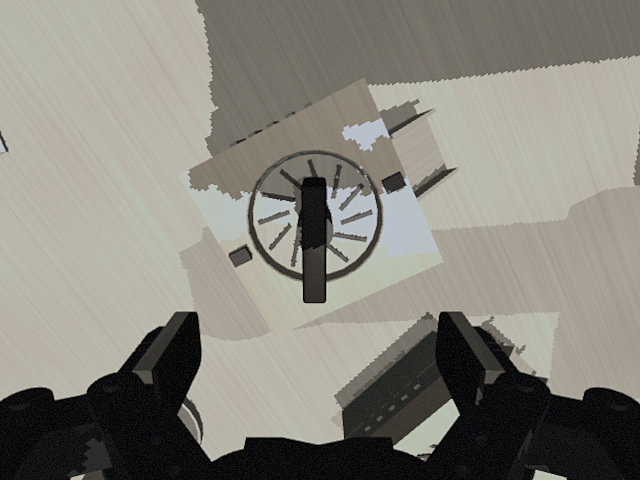

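```bash
python3 -m crank '[[[0,0.0049,-0.0031,0,0,0],[0.025,0,0,0,0,0],[0.025,0,0,0,0,0],[0.025,0,0,0,0,0],[0.015,0,0,0,0,0],[0.0125,0,0,0,0,0],[0,0,0,0,0,0],[0,0,0,0,0,0]]]'
```

```text
t: 3.8
ee_pos: [0.5127, -0.1562, 0.129]
tcp_rot: [[-0.0, -0.474, -0.88], [0.0, -0.88, 0.474], [-1.0, 0.0, 0.0]]
ft_force: [0.2, -0.6, -0.1]
grip_width: 0.0856
```

The wrist picture shows the bar upright between the fingers, at (314,240), and the lugs at (241,255) and (393,182). The tool is centred on the bar, so I close with a light grip.

```bash
python3 -m crank '[[[0,0,0,0,0,0],[0,0,0,0,0,0],[0,0,0,0,0,0],[0,0,0,0,0,0],[0,0,0,0,0,0],[0,0,0,0,0,0],[0,0,0,0,0,0],[0,0,0,0,0,0],[0,0,0,0,0,0],[0,0,0,0,0,0]]]' 0 30
```

```text
t: 4.8
ee_pos: [0.5125, -0.1558, 0.129]
tcp_rot: [[-0.0, -0.473, -0.881], [0.0, -0.881, 0.473], [-1.0, -0.0, 0.0]]
ft_force: [-2.1, 0.7, 5.7]
grip_width: 0.0134
```

Gripped: opening 13.4 mm, and about 6 N of downward press. Now I turn most of the way.

```bash
python3 -m crank '[[[0,0,0,5,0,0],[0,0,0,5,0,0],[0,0,0,5,0,0],[0,0,0,5,0,0],[0,0,0,0,0,0]]]'; python3 -m crank '[[[0,0,0,5,0,0],[0,0,0,5,0,0],[0,0,0,5,0,0],[0,0,0,5,0,0],[0,0,0,5,0,0],[0,0,0,5,0,0],[0,0,0,0,0,0]]]'
```

```text
t: 5.3
ee_pos: [0.5136, -0.1564, 0.129]
tcp_rot: [[0.002, -0.746, -0.666], [-0.001, -0.666, 0.746], [-1.0, -0.001, -0.002]]
ft_force: [0.9, -0.9, 1.4]
grip_width: 0.0136
t: 6.0
ee_pos: [0.513, -0.1563, 0.1286]
tcp_rot: [[0.0, -0.979, -0.205], [-0.0, -0.205, 0.979], [-1.0, -0.0, -0.001]]
ft_force: [1.2, 0.3, -0.2]
grip_width: 0.0132
```

```bash
python3 -m crank '[[[0,0,0,5,0,0],[0,0,0,5,0,0],[0,0,0,3.7,0,0],[0,0,0,0,0,0]]]'; python3 -m crank '[[[0.0015,0,0,0,0,0],[0.0015,0,0,0,0,0],[0,0,0,0,0,0]]]'
```

```text
t: 6.4
ee_pos: [0.5117, -0.1555, 0.1275]
tcp_rot: [[-0.002, -1.0, 0.031], [0.001, 0.031, 1.0], [-1.0, 0.002, 0.001]]
ft_force: [0.2, 0.2, -3.3]
grip_width: 0.014
t: 6.7
ee_pos: [0.5123, -0.1558, 0.1252]
tcp_rot: [[-0.001, -0.999, 0.033], [0.001, 0.033, 0.999], [-1.0, 0.001, 0.001]]
ft_force: [0.3, -0.2, -3.3]
grip_width: 0.0138
```

The force on the tool is now about -3 N, which is the burr's own weight, so the key is over the slot and sinking. I lower further.

```bash
python3 -m crank '[[[0.002,0,0,0,0,0],[0.002,0,0,0,0,0],[0.002,0,0,0,0,0],[0,0,0,0,0,0]]]'; python3 -m crank '[[[0.0015,0,0,0,0,0],[0.0015,0,0,0,0,0],[0,0,0,0,0,0]]]'
```

```text
t: 7.1
ee_pos: [0.5125, -0.1559, 0.1194]
tcp_rot: [[-0.001, -0.999, 0.034], [0.0, 0.034, 0.999], [-1.0, 0.001, 0.0]]
ft_force: [-0.5, 0.1, -5.1]
grip_width: 0.0135
t: 7.4
ee_pos: [0.5126, -0.1559, 0.1166]
tcp_rot: [[-0.0, -0.999, 0.034], [0.0, 0.034, 0.999], [-1.0, 0.0, 0.0]]
ft_force: [0.7, 0.5, -3.6]
grip_width: 0.0136
```

```bash
python3 -m crank '[[[0.001,0,0,0,0,0],[0.001,0,0,0,0,0],[0,0,0,0,0,0]]]'; python3 -m crank '[[[0.0005,0,0,0,0,0],[0,0,0,0,0,0],[0,0,0,0,0,0]]]'
```

```text
t: 7.7
ee_pos: [0.5129, -0.156, 0.1152]
tcp_rot: [[0.0, -0.999, 0.034], [-0.0, 0.034, 0.999], [-1.0, -0.0, -0.0]]
ft_force: [-0.1, 1.1, -0.5]
grip_width: 0.0137
t: 8.0
ee_pos: [0.5129, -0.1559, 0.1152]
tcp_rot: [[0.001, -0.999, 0.034], [-0.0, 0.034, 0.999], [-1.0, -0.001, -0.0]]
ft_force: [-1.8, 2.4, 5.4]
grip_width: 0.0136
```

It is seated: the tool has sunk about 14 mm and the contact force is +5 N. I release, then retreat straight up.

```bash
python3 -m crank '[[[0,0,0,0,0,0],[0,0,0,0,0,0],[0,0,0,0,0,0],[0,0,0,0,0,0],[0,0,0,0,0,0],[0,0,0,0,0,0],[0,0,0,0,0,0],[0,0,0,0,0,0],[0,0,0,0,0,0],[0,0,0,0,0,0]]]' 1
python3 -m crank '[[[-0.01,0,0,0,0,0],[-0.02,0,0,0,0,0],[-0.03,0,0,0,0,0],[-0.03,0,0,0,0,0],[-0.03,0,0,0,0,0],[0,0,0,0,0,0],[0,0,0,0,0,0]]]'
python3 - <<'E'
from h import *
snap('wrist','w2');snap('side','d2')
for f in ['w2','d2']:
  z=load(f);P=cloud(z)
  for c in [(.5126,-.156),(.5165,.1127)]:
    b=(z['d']>0)&(P[...,2]>.135)&(P[...,2]<.17)&(np.hypot(P[...,0]-c[0],P[...,1]-c[1])<.045)
    if b.sum()>50: print(f,b.sum(),np.percentile(P[b][:,2],[5,50,95,99]),cv2.minAreaRect(P[b][:,:2].astype(np.float32)*1000))
E
```

```text
t: 9.0
ee_pos: [0.5127, -0.156, 0.1143]
tcp_rot: [[0.0, -0.999, 0.034], [0.0, 0.034, 0.999], [-1.0, -0.0, 0.0]]
ft_force: [-0.2, -0.5, 0.4]
grip_width: 0.0854
t: 9.7
ee_pos: [0.5135, -0.1563, 0.2356]
tcp_rot: [[0.003, -0.999, 0.034], [-0.001, 0.034, 0.999], [-1.0, -0.003, -0.001]]
ft_force: [0.2, -0.6, -0.4]
grip_width: 0.0852
w2 2540 [0.14255062 0.14418268 0.14531664 0.14573979] ((513.3866577148438, -155.72592163085938), (13.999272346496582, 69.89598083496094), 88.55809020996094)
d2 803 [0.13589322 0.14387546 0.14564318 0.14629865] ((513.4149780273438, -156.87681579589844), (16.484485626220703, 70.62843322753906), 86.63455963134766)
d2 400 [0.13596695 0.14310821 0.14554818 0.14581639] ((515.798583984375, 112.74810791015625), (69.65167236328125, 17.2251033782959), 18.165937423706055)
```

View pics/w2.png

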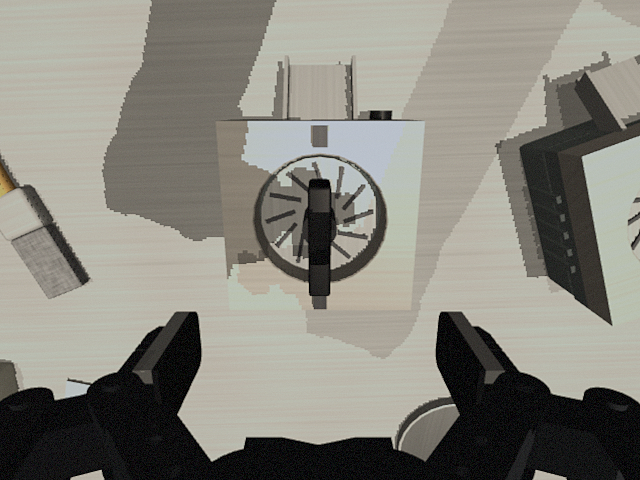

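```bash
python3 - <<'E'
from rig import ctrl
print(ctrl.sign_off())
E
```

```text
the job is handed in; nothing more can be done
None
```

The high burr is now home in its mill (the right-hand one, y < 0). I took it by the bar with a 30 N grip and turned it about 64° to the slot line. I then lowered it 14 mm until it seated, let go, retreated straight up about 120 mm and handed in at about 9.8 s. No measured wrist force reading passed about 6 N. `sign_off()` gives no verdict, so these are my last checks:

| Check | Before | After |
|---|---|---|
| Turned burr, bar top height | 0.1597 m | 0.1455 m (home is about 0.145) |
| Turned burr, bar direction | 61.8° (63.7° off the slot) | -1.4° in the wrist view, -3.4° in the side view; slot at -1.9° |
| Turned burr, distance from the mill axis | about 0.5 mm | about 1 mm |
| Other burr, bar centre (side view) | (0.5159, 0.1125) | (0.5158, 0.1127), not moved |

- **Final picture:** the wrist view taken before hand-in shows the bar at (319,238), in line with the lug at (319,135), the one at (319,302) and the chute. The gripper was well clear.
- **Disagreement:** the wrist and side views differ by about 2° on the final bar direction, well inside the 17° limit. No check failed.

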